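# Seat the test block in the vee stop and shut the gate

### The job

Push the large round steel test block that lies loose in front of the vee stop along the bench, through the open mouth, until it is fully home against both faces of the vee. Then, with the block home, push the gate's upright post so that the gate slides right across in front of the block to the end of its travel. Pick nothing up, keep the block flat on the bench, and leave the other loose things where they stand.

Things in the scene. Friction and masses are not known exactly. Their poses are not given: they have to be found in the camera images.
- vee_stop: Fixed steel vee stop. Origin: on the bench under the centre of a seated block; +x runs into the vee, mouth open to -x (towards the robot, yaw -0.25 to 0.15), z up. Two polished, slippery walls 20 mm tall, 12 mm thick meet at 90 deg at x = 45 mm; inner faces run to x = -2, y = +-47 mm. Foot behind, 15 mm tall, to x = 86. Guide block of the gate: 22 mm tall, x -56 to 14, y -59 to -83 mm.
- seat (a point): The origin of the vee stop: bench point under the centre of a fully seated test block (touching both faces).
- test_block: Round steel hardness test block, light grey disc, 64 mm diameter, 15 mm thick, about 0.3 kg, flat on the bench 0.1 to 0.17 m in front of the vee. Origin: centre of its underside; its yaw means nothing.
- gate (a joint): Gate slide, m: 0 open, 0.072 shut (end stop); moves to the vee stop's +y, starts at 0 to 0.010, takes about 2 N, stays where left. Flat aluminium bar 10 mm wide, 1 to 13 mm above the bench, centred on x = -41 mm of the vee stop, so it passes 4 mm in front of a seated block. Its round tip is at y = -58 mm when open (clear of the mouth), +14 mm when shut.
- gate_post (a point): Top centre of the upright post on the outer end of the gate bar: 12 mm diameter (head 15 mm), top 40 mm above the bench; the bar runs on 10 mm beyond it (bar top at 13 mm). It lies at x = -41 mm, y = -165 mm plus the gate value in the vee stop's frame. Push it from its -y side towards +y.
- loupe: Bystander, loose, stays put: black eyepiece loupe, a tapering cup 38 mm across and 37 mm tall, beside the way of the test block. Origin: centre of its underside.
- sample_a: Bystander, loose, stays put: round black resin-mounted specimen, 30 mm across, 16 mm tall, beside the way of the test block. Origin: centre of its underside.
- sample_b: Bystander, loose, stays put: round black resin-mounted specimen, 30 mm across, 13 mm tall, behind the foot of the vee stop. Origin: centre of its underside.
- steel_weight: Bystander, loose, stays put: turned brown-grey steel weight, upright cylinder 45 mm across, 51 mm tall, behind the gate, beside the vee stop. Origin: centre of its underside.
- anvil_cap: Bystander, loose, stays put: chrome anvil cap, round, 44 mm across, 18 mm tall, on the right, near the post of the open gate. Origin: centre of its underside.
Not all that is in view belongs to the job. What is shaped like the test_block but blue is not meant.

How it is judged:
By the outcome, as a careful person would: the job done as asked, in the order asked, and still so for the second after the job is handed in, with the robot touching nothing.
It also fails if it takes over 64 s, if anything falls off the work surface, if the arm or the gripper's body presses on something with over 40 N, if the wrist force passes 120 N, or if a joint passes its speed limit or range.

### The arm

A 6-joint arm with a two-finger parallel gripper is mounted at the origin on a cart in front of the work surface, level with it; the furniture and walls round the work are solid. World frame = base frame: x ahead of the robot, y to its left, z up, the work surface at z = 0. Lengths are in m, angles in rad, forces in N, time in s.
With the tool pointing down it reaches from about 0.35 to 0.975 m from the base axis. Payload 4.9 kg.
Tool frame: the origin (TCP) lies at the very end of the fingers, on their centre line; the grasp point (between the pads) lies 19 mm behind it; z points along the fingers, x is the direction in which the jaws open and shut, and the axes are right-handed (so a half turn about z gives the same grasp; the last joint's range is limited). The gripper opens to 85 mm and grips with 20 to 120 N. Pads are 22 mm wide; open, the fingers measure 114 mm over their backs; the gripper's body (76 mm by 85 mm) begins 54 mm behind the grasp point. The pads swing forward as they close: fully open they stand 13 mm farther back than shut.
Start: joints at [1.144, 0.053, 1.613, -0, 1.476, -0.119], TCP at [0.189, 0.596, 0.231] pointing down, gripper open.
Joint ranges: [-3.01, 3.01], [-1.01, 2.22], [0.06, 2.58], [-1.02, 4.17], [0.09, 2.62], [-3.14, 3.14]. Speed limits (rad/s): [2.57, 2.57, 3.14, 3.14, 3.14, 3.14].

### API

Orientations are given as a rotation vector (axis times angle).
In Python, from station import ctrl, get_image, calibration, job gives the robot as it stands.
- The arm moves only by the tool jog_arm, never from a script. Its argument "deltas" is a list of rows, each a list of 3 entries, a list of its own where there are three numbers: the turn, a rotation vector about the tool's x, y, z in degrees, then the shift along the tool's x, y, z in m, then the finger opening in m, from 0 to 0.0854. In form: [[[ax, ay, az], [tx, ty, tz], gripper], ...]. A call has 1 to 12 rows; each row is the pose to reach, as a shift and turn from the pose commanded when the call began, along the tool's axes at that moment; what a row does not reach only later rows make up. A row lasts 1/12 s, in which the tool goes at most 41.7 mm and 7.16 degrees, less where a joint would pass 70% of its speed; a pose out of reach is approached as far as the arm can. A call with a gripper value outside its range is refused whole. The fingers move at their own pace and stop on an object; "squeeze" is the grip in N (left out, the last holds). Time passes only in rows, so rows that repeat a pose let the fingers close. It gives the time, the measured TCP pose, the force and the opening at its end, in the units of the state.
- ctrl.get_obs(): the state, without advancing time (a new reading comes with each control period).
- get_image(name): name is "scene" or "side" or "wrist"; returns the picture (400x640x3 uint8, red, green, blue); there is no depth.
- calibration(name): a dict with "mtx" (3x3 intrinsics, pixels), "origin" and "rotation" of the camera in the world; the wrist camera has in their place "tool_from_camera" (4x4, takes a point from camera to tool coordinates, whose origin is the TCP and whose axes are the tool frame's). Camera axes: x right, y up, looking along -z (the intrinsics and any distortion apply to the point x, -y, -z); pixel columns grow to the right and rows downward; lengths in m; the calibration is good to about 2 mm. The wrist camera is an equidistant fisheye: a pixel r from the principal point sees the ray r / f radians off the axis. A picture is of the moment at which its call begins: read the wrist's pose just before it. calibration takes no time and is no camera call.
- job.finish_job(): hands the job in, once; it reports no verdict.
The state is a dict: "t": time; "q": joint angles; "dq": joint speeds; "effort": joint torques, N m; "tool_pos": TCP position; "tool_rot": TCP orientation; "contact_force": force on the tool from outside, world axes, zero at the start; "wrist_torque": the same for the moment, N m; "opening": finger opening in m.
Only numpy, scipy, OpenCV 4.12 (cv2) and the standard library are available. Lean on these libraries where they do the work, as an engineer would, in place of code of your own. Each camera call takes 0.05 s, during which the arm holds its last target.

## Working session

There is one attempt and no reset: what is moved stays moved. The work goes in short steps, Python scripts to look and compute and a tool call to move; the robot and the scene stay as the last step left them, time stands still between calls to the robot, and variables do not carry over. Pictures are saved under pics/ and viewed, and the job is handed in when it is done.

Besides the shell and the picture viewer there is one more tool, called after "Request:" in YAML: its name, and indented under it one key for each argument. jog_arm: Moves the arm, as the interface text tells. Its arguments: {"type":"object","properties":{"deltas":{"type":"array","items":{"type":"array"}},"squeeze":{"type":"number"}},"required":["deltas"]}

```bash
mkdir -p pics; ls; python3 - <<'E'
from station import ctrl,get_image,calibration,job
import cv2
o=ctrl.get_obs();print(o)
for n in("scene","side","wrist"):
    im=get_image(n);cv2.imwrite(f"pics/{n}0.png",im[:,:,::-1]);print(n,calibration(n))
E
```

```text
pics
{'t': 0.0, 'q': array([ 1.14402686e+00,  5.33804281e-02,  1.61429164e+00,  2.32361044e-05,
        1.47597727e+00, -1.18991695e-01]), 'dq': array([ 4.03596913e-06, -1.65325705e-03,  8.82896887e-04, -9.28260147e-04,
       -1.38712682e-03,  4.40101443e-04]), 'effort': array([ 6.87654992e-04, -3.93674076e+01, -3.70175421e+01, -7.49842172e-06,
        7.14581736e-03, -1.74710704e-05]), 'tool_pos': array([0.1890705 , 0.59507042, 0.23004981]), 'tool_rot': array([ 2.53490021,  1.85409495, -0.00283246]), 'contact_force': array([ 0.35199721, -0.25528748,  1.26092429]), 'wrist_torque': array([ 0.06040956,  0.03413377, -0.03280616]), 'opening': 0.08526730368137539}
scene {'mtx': array([[512.76174591,   0.        , 316.63047053],
       [  0.        , 512.76174591, 196.47593215],
       [  0.        ,   0.        ,   1.        ]]), 'origin': array([-0.30575856, -0.66850735,  0.66026558]), 'rotation': array([ 0.90991513, -0.54487002, -0.96353231])}
side {'mtx': array([[388.97624031,   0.        , 322.02713293],
       [  0.        , 388.97624031, 193.96282587],
       [  0.        ,   0.        ,   1.        ]]), 'origin': array([ 0.39373825, -0.80966561,  0.58455861]), 'rotation': array([ 0.87766203, -0.1085562 , -0.21616198])}
wrist {'mtx': array([[309.70691629,   0.        , 318.92311295],
       [  0.        , 309.70691629, 200.03697835],
       [  0.        ,   0.        ,   1.        ]]), 'tool_from_camera': array([[ 9.99999623e-01,  2.82788802e-04, -8.20666029e-04,
         1.22819894e-04],
       [ 2.73598413e-05, -9.55242689e-01, -2.95823266e-01,
        -7.58535984e-02],
       [-8.67590731e-04,  2.95823132e-01, -9.55242337e-01,
        -1.42541833e-01],
       [ 0.00000000e+00,  0.00000000e+00,  0.00000000e+00,
         1.00000000e+00]])}
```

View pics/scene0.png

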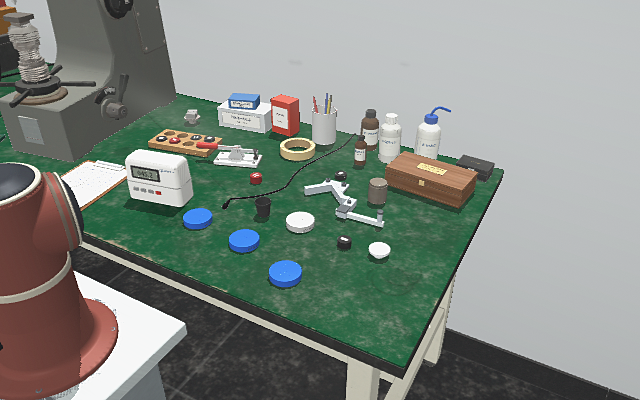

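View pics/side0.png

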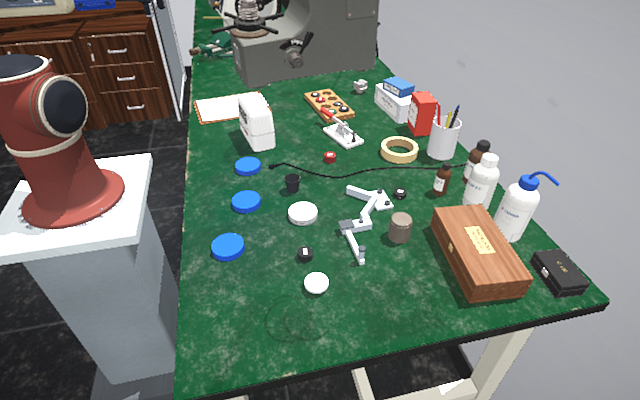

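View pics/wrist0.png

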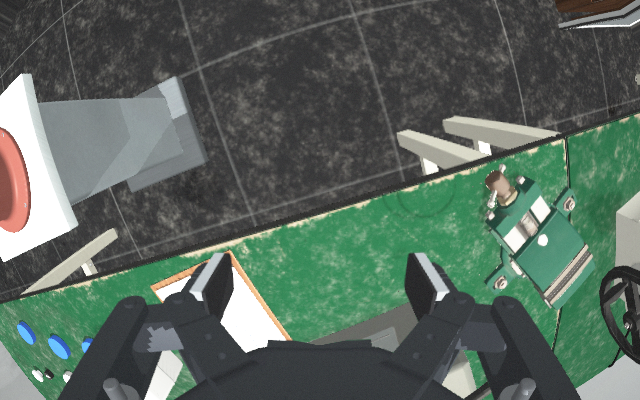

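The scene shows three blue discs at (198,218), (244,240) and (285,273), one light grey disc at (300,222), the small white cap at (379,250), and the vee with its gate around (345,200). I'll enlarge to confirm which is the test block.

```bash
cat > h.py <<'E'
import numpy as np,cv2
from scipy.spatial.transform import Rotation as R
from station import ctrl,get_image,calibration,job
def ray(n,px,obs=None):
    c=calibration(n);K=c['mtx'];u,v=px
    if n=='wrist':
        d=np.array([u-K[0,2],v-K[1,2]]);r=np.hypot(*d);th=r/K[0,0]
        s=np.sin(th)/max(r,1e-9)
        dc=np.array([d[0]*s,-d[1]*s,-np.cos(th)])
        T=c['tool_from_camera'];Rt=R.from_rotvec(obs['tool_rot']).as_matrix()
        return Rt@T[:3,3]+obs['tool_pos'],Rt@T[:3,:3]@dc
    dc=np.array([(u-K[0,2])/K[0,0],-(v-K[1,2])/K[1,1],-1])
    return np.array(c['origin']),R.from_rotvec(c['rotation']).as_matrix()@dc
def onz(n,px,z,obs=None):
    o,d=ray(n,px,obs);return o+d*(z-o[2])/d[2]
def proj(n,P,obs=None):
    c=calibration(n);K=c['mtx'];P=np.asarray(P,float)
    if n=='wrist':
        T=c['tool_from_camera'];Rt=R.from_rotvec(obs['tool_rot']).as_matrix()
        p=T[:3,:3].T@(Rt.T@(P-obs['tool_pos'])-T[:3,3])
        rr=np.hypot(p[0],p[1]);th=np.arctan2(rr,-p[2]);f=K[0,0]*th/rr
        return np.array([K[0,2]+f*p[0],K[1,2]-f*p[1]])
    p=R.from_rotvec(c['rotation']).as_matrix().T@(P-c['origin'])
    return np.array([K[0,2]-K[0,0]*p[0]/p[2],K[1,2]+K[1,1]*p[1]/p[2]])
def tri(pa,pb):
    o1,d1=ray('scene',pa);o2,d2=ray('side',pb)
    A=np.c_[d1,-d2];s=np.linalg.lstsq(A,o2-o1,rcond=None)[0]
    a=o1+s[0]*d1;b=o2+s[1]*d2;return (a+b)/2,np.linalg.norm(a-b)
E
python3 - <<'E'
from h import *
a=cv2.imread('pics/scene0.png');b=cv2.imread('pics/side0.png')
cv2.imwrite('pics/sc_crop.png',cv2.resize(a[165:275,240:400],None,fx=5,fy=5,interpolation=cv2.INTER_CUBIC))
cv2.imwrite('pics/si_crop.png',cv2.resize(b[165:300,270:430],None,fx=4.4,fy=4.4,interpolation=cv2.INTER_CUBIC))
for n,im in(('scene',a),('side',b)):
    hsv=cv2.cvtColor(im,cv2.COLOR_BGR2HSV)
    m=((hsv[:,:,1]<60)&(hsv[:,:,2]>150)).astype(np.uint8)
    k,l,s,c=cv2.connectedComponentsWithStats(m)
    for i in range(1,k):
        x,y,w,h,A=s[i]
        if A>60 and A<3000 and 240<c[i][0]<430 and 165<c[i][1]<300: print(n,c[i],s[i],onz(n,c[i],.015)[:2])
E
```

```text
scene [378.07826087 181.52173913] [370 178  18   8 115] [ 0.7443564  -0.26811153]
scene [331.06329114 190.81555154] [304 180  53  27 553] [ 0.64580261 -0.18663795]
scene [299.34541578 221.1663113 ] [286 211  29  22 469] [ 0.49598788 -0.18592471]
scene [362.20307692 218.09846154] [335 211  50  16 325] [ 0.5760639 -0.301829 ]
scene [378.93262411 249.30496454] [368 242  23  17 282] [ 0.48955708 -0.37929249]
side [363.26157407 215.1875    ] [ 339  185   55   80 1296] [ 0.6276664  -0.22725245]
side [302.65862069 212.50689655] [288 201  30  24 580] [ 0.50166278 -0.18918178]
side [401.52586207 218.625     ] [392 212  20  16 232] [ 0.70425587 -0.25618288]
side [316.09297052 282.29251701] [304 272  25  22 441] [ 0.48881166 -0.37872058]
```

View pics/sc_crop.png

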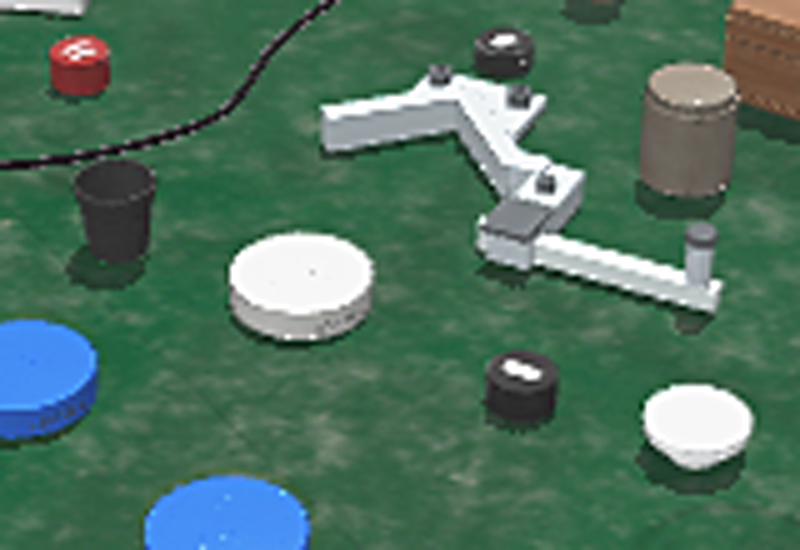

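View pics/si_crop.png

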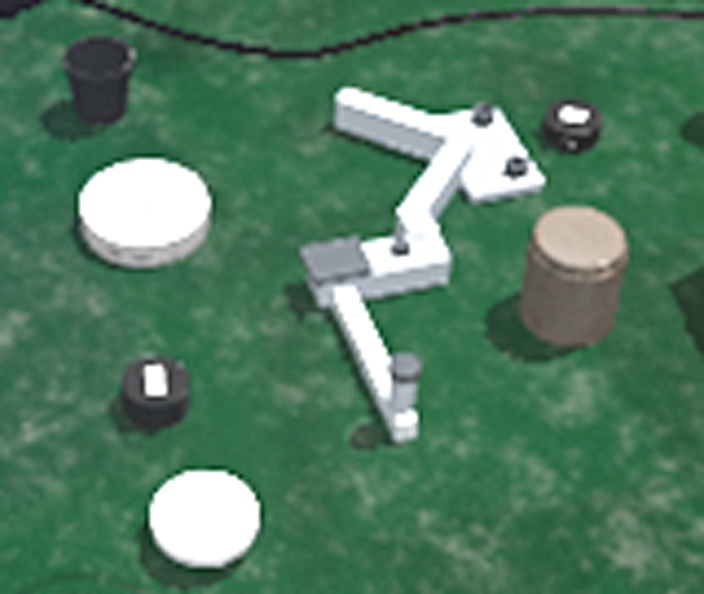

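The crops confirm it: the test block is the large flat light-grey disc, scene (300,222) / side (303,213). The three discs of the same shape are blue, so they're ruled out. The chrome cap at scene (379,250) is smaller and domed. Next I'll measure the vee frame roughly.

```bash
python3 - <<'E'
from h import *
S=lambda x,y:(x/5+240-.4,y/5+165-.4)
D=lambda x,y:(x/4.4+270-.4,y/4.4+165-.4)
pts={'post':((702,231),(406,362)),'block_top':((301,270),(145,198)),'barend':((712,290),(405,422)),
'wallLouter':((322,112),(345,92)),'loupe top':((115,180),(99,58)),'sampA top':((521,370),(155,378)),'cap':((697,420),(205,515)),'weight':((692,85),(578,235)),'sampB':((505,45),(572,118)),'guide far corner':((583,175),(449,262))}
for k,(a,b) in pts.items():
    p,e=tri(S(*a),D(*b));print(k,p.round(4),round(e,4))
E
```

```text
post [ 0.5867 -0.338   0.0408] 0.001
block_top [ 0.5027 -0.1829  0.0173] 0.0008
barend [ 0.5859 -0.3458  0.0118] 0.0002
wallLouter [ 0.6236 -0.1236  0.0183] 0.0005
loupe top [ 0.4971 -0.0889  0.0372] 0.001
sampA top [ 0.4838 -0.3016  0.0177] 0.0005
cap [ 0.4888 -0.3795  0.0175] 0.0003
weight [ 0.6832 -0.2911  0.0525] 0.0005
sampB [ 0.7365 -0.1669  0.0134] 0.0002
guide far corner [ 0.6356 -0.2591  0.0173] 0.0014
```

```bash
cat >> h.py <<'E'
def jog(target,yaw,o=None):
    "vee yaw -> tool x along vee +y, tool z down; delta from measured pose"
    o=o or ctrl.get_obs()
    Rc=R.from_rotvec(o['tool_rot']).as_matrix()
    y=yaw;Rt=np.array([[-np.sin(y),np.cos(y),0],[np.cos(y),np.sin(y),0],[0,0,-1]])
    return (R.from_matrix(Rc.T@Rt).as_rotvec(degrees=True)).round(2),(Rc.T@(np.array(target)-o['tool_pos'])).round(4)
E
python3 -c "
from h import *
print(jog([.45,-.2,.25],0),jog([.45,.1,.25],0))"
```

```text
(array([ -0.02,   0.09, -17.64]), array([-0.6788,  0.4895, -0.0187])) (array([ -0.02,   0.09, -17.64]), array([-0.3929,  0.3986, -0.0191]))
```

Request:
jog_arm:
  deltas:
    - [[0,0,-1],[-0.028,0.02,-0.001],0.03]
    - [[0,0,-2],[-0.056,0.04,-0.002],0.03]
    - [[0,0,-3],[-0.085,0.061,-0.003],0.03]
    - [[0,0,-4],[-0.113,0.082,-0.004],0.03]
    - [[0,0,-5],[-0.141,0.102,-0.005],0.03]
    - [[0,0,-6],[-0.17,0.122,-0.006],0.03]
    - [[0,0,-7],[-0.198,0.143,-0.007],0.03]
    - [[0,0,-8],[-0.226,0.163,-0.008],0.03]
    - [[0,0,-9],[-0.255,0.184,-0.009],0.03]
    - [[0,0,-9],[-0.283,0.204,-0.01],0.03]
    - [[0,0,-9],[-0.31,0.225,-0.01],0.03]
    - [[0,0,-9],[-0.34,0.245,-0.01],0.03]

```text
t: 1.15
tool_pos: [0.3199, 0.196, 0.2412]
tool_rot: [2.381, 2.049, 0.001]
contact_force: [0.2, 1.4, 0.3]
opening: 0.0306
```

```bash
python3 -c "
from h import *
print(jog([.45,-.2,.25],0))"
```

```text
(array([ 0.03, -0.01, -8.59]), array([-0.3721,  0.1878, -0.0088]))
```

Request:
jog_arm:
  deltas:
    - [[0,0,-1],[-0.031,0.016,-0.001],0.03]
    - [[0,0,-2],[-0.062,0.031,-0.002],0.03]
    - [[0,0,-3],[-0.093,0.047,-0.003],0.03]
    - [[0,0,-4],[-0.124,0.063,-0.004],0.03]
    - [[0,0,-5],[-0.155,0.078,-0.005],0.03]
    - [[0,0,-6],[-0.186,0.094,-0.006],0.03]
    - [[0,0,-7],[-0.217,0.11,-0.007],0.03]
    - [[0,0,-8],[-0.248,0.125,-0.008],0.03]
    - [[0,0,-8.6],[-0.279,0.141,-0.009],0.03]
    - [[0,0,-8.6],[-0.31,0.157,-0.009],0.03]
    - [[0,0,-8.6],[-0.34,0.172,-0.009],0.03]
    - [[0,0,-8.6],[-0.371,0.188,-0.009],0.03]

```text
t: 2.15
tool_pos: [0.45, -0.1994, 0.2499]
tool_rot: [-2.222, -2.22, -0.0]
contact_force: [0.3, 1.5, 0.7]
opening: 0.0303
```

Request:
jog_arm:
  deltas:
    - [[0,0,0],[0,0,0],0.03]
    - [[0,0,0],[0,0,0],0.03]

```text
t: 2.32
tool_pos: [0.4498, -0.1988, 0.2495]
tool_rot: [-2.223, -2.216, 0.0]
contact_force: [0.3, 0.6, 0.2]
opening: 0.03
```

```bash
python3 - <<'E'
from h import *
import pickle
o=ctrl.get_obs();im=get_image('wrist')[:,:,::-1];pickle.dump(o,open('o1.pkl','wb'))
print(o['t'],o['tool_pos'],o['tool_rot'],o['opening'])
cv2.imwrite('pics/w1.png',im)
E
```

```text
2.3167 [ 0.44975636 -0.19877009  0.24949058] [-2.22338485e+00 -2.21632672e+00  4.61984060e-04] 0.030001560676281694
```

View pics/w1.png

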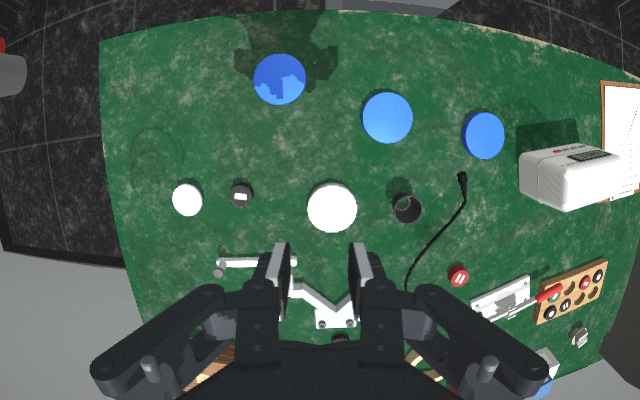

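The wrist view shows the grey disc at (332,208), the loupe at (407,208), sample A at (241,195), the cap at (187,200) and the post head at (219,272). The vee apex is at about (330,305), between the fingers.

```bash
python3 - <<'E'
from h import *
im=cv2.imread('pics/w1.png')
cv2.imwrite('pics/w1c.png',cv2.resize(im[170:340,200:370],None,fx=3.5,fy=3.5,interpolation=cv2.INTER_CUBIC))
a=cv2.imread('pics/scene0.png')
cv2.imwrite('pics/sc2.png',cv2.resize(a[172:232,298:392],None,fx=8,fy=8,interpolation=cv2.INTER_CUBIC))
b=cv2.imread('pics/side0.png')
cv2.imwrite('pics/si2.png',cv2.resize(b[180:270,334:400],None,fx=6.5,fy=6.5,interpolation=cv2.INTER_CUBIC))
E
```

```text
(no output)
```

View pics/w1c.png

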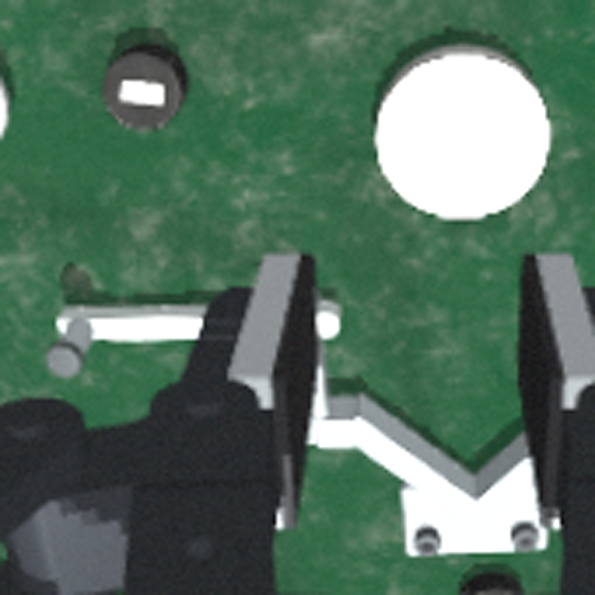

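View pics/sc2.png

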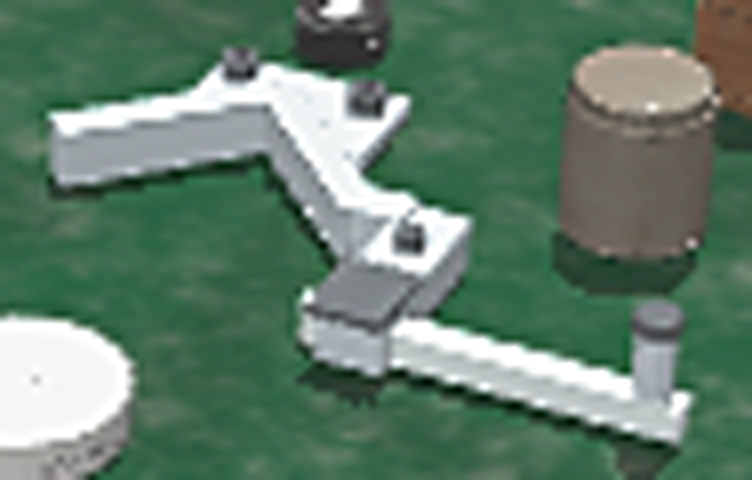

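View pics/si2.png

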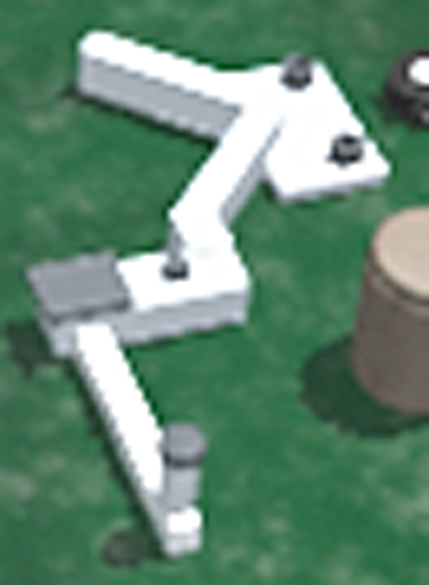

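```bash
python3 - <<'E'
from h import *
import pickle
o=pickle.load(open('o1.pkl','rb'))
W=lambda x,y:(x/3.5+200-.36,y/3.5+170-.36)
for n,p,z in (('apextop',(478,497),.02),('apexbot',(478,470),0),('post',(64,357),.04),('block',(463,134),.015),('bartip',(341,320),.007),('bar left end',(60,330),.013),('sampA',(145,92),.016)):
    print(n,onz('wrist',W(*p),z,o).round(4))
S=lambda x,y:(x/8+298-.44,y/8+172-.44)
D=lambda x,y:(x/6.5+334-.42,y/6.5+180-.42)
for n,a,b,z in (('post',(658,312),(185,438),.04),('apex top',(262,103),(246,104),.02),('guide far corner',(471,221),(248,285),.022),('Lwall tip left',(50,118),(82,40),.02)):
    p,e=tri(S(*a),D(*b));print(n,p.round(4),round(e,4), onz('scene',S(*a),z)[:2].round(4), onz('side',D(*b),z)[:2].round(4))
E
```

```text
apextop [ 0.6629 -0.1729  0.02  ]
apexbot [ 0.663  -0.1719  0.    ]
post [ 0.584  -0.3356  0.04  ]
block [ 0.5011 -0.1814  0.015 ]
bartip [ 0.5826 -0.2291  0.007 ]
bar left end [ 0.5871 -0.346   0.013 ]
sampA [ 0.4841 -0.2987  0.016 ]
post [ 0.5872 -0.3376  0.0406] 0.0001 [ 0.588  -0.3374] [ 0.5875 -0.337 ]
apex top [ 0.6638 -0.1748  0.0206] 0.0006 [ 0.6644 -0.1747] [ 0.6643 -0.1737]
guide far corner [ 0.6355 -0.2595  0.0191] 0.0005 [ 0.6315 -0.261 ] [ 0.6341 -0.2626]
Lwall tip left [ 0.6181 -0.1269  0.0228] 0.0031 [ 0.6241 -0.1227] [ 0.6184 -0.126 ]
```

```bash
python3 - <<'E'
from h import *
import pickle
o=pickle.load(open('o1.pkl','rb'))
for p in((387,118),(280,79)): print(onz('wrist',p,.015,o).round(3))
y=.05;seat=np.array([.618,-.1755,0]);X=np.array([np.cos(y),np.sin(y),0])
t=seat-.182*X
for z in(.05,.004):print(t,jog(t+[0,0,z],y))
E
```

```text
[ 0.386 -0.114  0.015]
[ 0.339 -0.244  0.015]
[ 0.43622745 -0.18459621  0.        ] (array([-0.07, -0.07, -2.96]), array([ 0.0129, -0.0132,  0.1997]))
[ 0.43622745 -0.18459621  0.        ] (array([-0.07, -0.07, -2.96]), array([ 0.0129, -0.0132,  0.2457]))
```

Request:
jog_arm:
  deltas:
    - [[0,0,-1],[0.004,-0.004,0.03],0.03]
    - [[0,0,-2],[0.008,-0.008,0.06],0.03]
    - [[0,0,-3],[0.013,-0.013,0.09],0.03]
    - [[0,0,-3],[0.013,-0.013,0.12],0.03]
    - [[0,0,-3],[0.013,-0.013,0.15],0.03]
    - [[0,0,-3],[0.013,-0.013,0.18],0.03]
    - [[0,0,-3],[0.013,-0.013,0.2],0.03]
    - [[0,0,-3],[0.013,-0.013,0.21],0.03]
    - [[0,0,-3],[0.013,-0.013,0.22],0.03]
    - [[0,0,-3],[0.013,-0.013,0.228],0.03]
    - [[0,0,-3],[0.013,-0.013,0.234],0.03]
    - [[0,0,-3],[0.013,-0.013,0.234],0.03]

```text
t: 3.37
tool_pos: [0.437, -0.1844, 0.016]
tool_rot: [-2.163, -2.278, 0.0]
contact_force: [-0.5, -0.7, 0.4]
opening: 0.03
```

Request:
jog_arm:
  deltas:
    - [[0,0,0],[0,0,0.003],0.03]
    - [[0,0,0],[0,0,0.006],0.03]
    - [[0,0,0],[0,0,0.008],0.03]
    - [[0,0,0],[0,0,0.008],0.03]

```text
t: 3.7
tool_pos: [0.437, -0.1847, 0.0082]
tool_rot: [-2.163, -2.278, 0.0]
contact_force: [0.0, -0.0, 0.7]
opening: 0.0303
```

```bash
python3 - <<'E'
from h import *
import pickle
o=ctrl.get_obs();im=get_image('wrist')[:,:,::-1];b=get_image('side')[:,:,::-1]
print(o['t'],o['tool_pos'],o['tool_rot'],o['opening'],o['contact_force'])
cv2.imwrite('pics/w2.png',im);cv2.imwrite('pics/s2.png',cv2.resize(b[120:320,200:440],None,fx=3,fy=3))
E
```

```text
3.7 [ 0.43695647 -0.18468628  0.00822035] [-2.16330088e+00 -2.27798947e+00  4.96856197e-05] 0.030299333577910138 [ 0.04444862 -0.04690296  0.73530397]
```

View pics/w2.png

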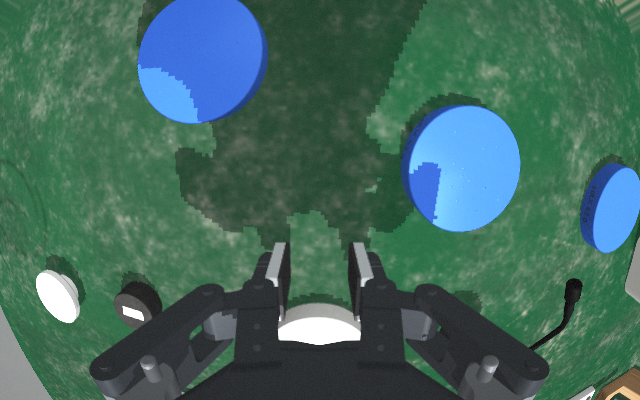

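View pics/s2.png

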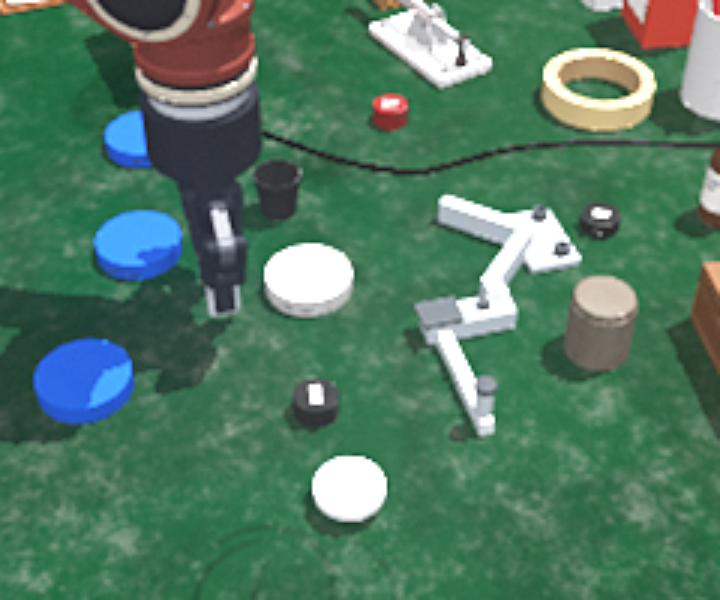

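Request:
jog_arm:
  deltas:
    - [[0,0,0],[0,0.006,0.003],0.03]
    - [[0,0,0],[0,0.014,0.003],0.03]
    - [[0,0,0],[0,0.02,0.003],0.03]
    - [[0,0,0],[0,0.026,0.003],0.03]
    - [[0,0,0],[0,0.032,0.003],0.03]
    - [[0,0,0],[0,0.038,0.003],0.03]
    - [[0,0,0],[0,0.044,0.003],0.03]
    - [[0,0,0],[0,0.05,0.003],0.03]
    - [[0,0,0],[0,0.056,0.003],0.03]
    - [[0,0,0],[0,0.062,0.003],0.03]
    - [[0,0,0],[0,0.066,0.003],0.03]
    - [[0,0,0],[0,0.066,0.003],0.03]

```text
t: 4.8
tool_pos: [0.5041, -0.1812, 0.0054]
tool_rot: [2.162, 2.278, 0.002]
contact_force: [1.0, 0.9, 0.9]
opening: 0.0298
```

```bash
python3 - <<'E'
from h import *
o=ctrl.get_obs();im=get_image('wrist')[:,:,::-1];b=get_image('side')[:,:,::-1]
print(o['t'],o['tool_pos'],o['contact_force'])
cv2.imwrite('pics/s3.png',np.hstack([cv2.resize(b[140:300,240:440],None,fx=2.5,fy=2.5),cv2.resize(im[200:360,220:420],None,fx=1.5,fy=2.5)]))
E
```

```text
4.8 [ 0.50408666 -0.18122278  0.00539696] [0.98358559 0.88389888 0.89129383]
```

View pics/s3.png

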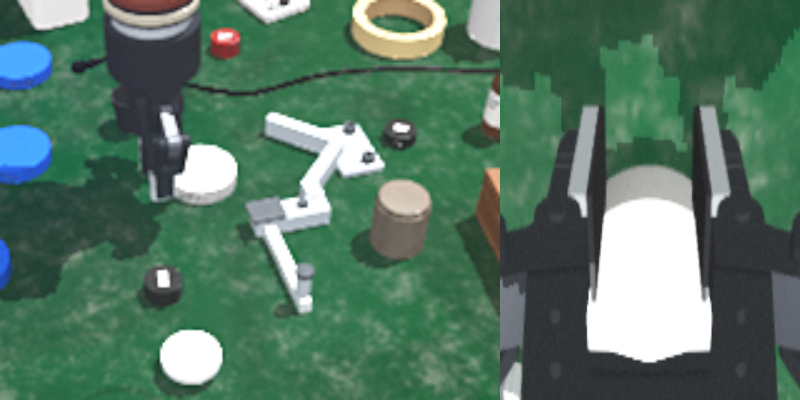

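The block sits nested between the two fingertips and is moving straight. The loupe and sample A are untouched, so I'll carry on towards the vee.

Request:
jog_arm:
  deltas:
    - [[0,0,0],[0,0.006,0],0.03]
    - [[0,0,0],[0,0.012,0],0.03]
    - [[0,0,0],[0,0.018,0],0.03]
    - [[0,0,0],[0,0.024,0],0.03]
    - [[0,0,0],[0,0.03,0],0.03]
    - [[0,0,0],[0,0.036,0],0.03]
    - [[0,0,0],[0,0.042,0],0.03]
    - [[0,0,0],[0,0.048,0],0.03]
    - [[0,0,0],[0,0.054,0],0.03]
    - [[0,0,0],[0,0.059,0],0.03]
    - [[0,0,0],[0,0.063,0],0.03]
    - [[0,0,0],[0,0.066,0],0.03]

```text
t: 5.9
tool_pos: [0.5694, -0.1778, 0.0053]
tool_rot: [2.163, 2.278, 0.0]
contact_force: [-0.4, -0.6, -0.6]
opening: 0.0297
```

Request:
jog_arm:
  deltas:
    - [[0,0,0],[0,0.002,0],0.03]
    - [[0,0,0],[0,0.004,0],0.03]
    - [[0,0,0],[0,0.004,0],0.03]

```text
t: 6.15
tool_pos: [0.5732, -0.1776, 0.0054]
tool_rot: [2.163, 2.278, 0.0]
contact_force: [-0.4, -0.2, -0.2]
opening: 0.0299
```

```bash
python3 - <<'E'
from h import *
o=ctrl.get_obs();a=get_image('scene')[:,:,::-1];b=get_image('side')[:,:,::-1]
print(o['t'],o['tool_pos'],o['contact_force'])
cv2.imwrite('pics/s4.png',np.hstack([cv2.resize(b[150:290,300:420],None,fx=4,fy=4),cv2.resize(a[160:260,260:380],(320,560))]))
E
```

```text
6.15 [ 0.57319667 -0.17761732  0.00540813] [-0.40428857 -0.22810171 -0.16034364]
```

View pics/s4.png

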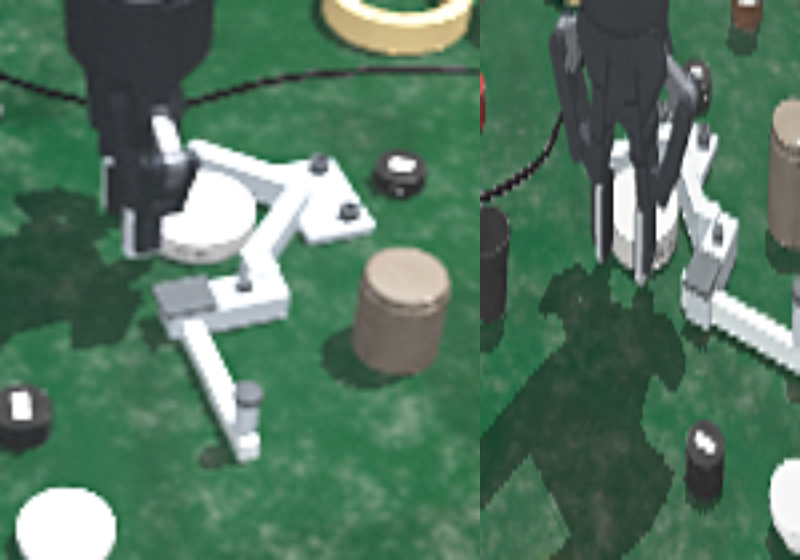

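Not home yet: the gap to the right wall is still visible. I'll creep forward and watch the force.

Request:
jog_arm:
  deltas:
    - [[0,0,0],[0,0.001,0],0.03]
    - [[0,0,0],[0,0.002,0],0.03]
    - [[0,0,0],[0,0.003,0],0.03]
    - [[0,0,0],[0,0.004,0],0.03]
    - [[0,0,0],[0,0.004,0],0.03]

```text
t: 6.67
tool_pos: [0.5769, -0.1775, 0.0054]
tool_rot: [2.163, 2.278, 0.0]
contact_force: [-1.2, -0.1, 0.6]
opening: 0.03
```

Request:
jog_arm:
  deltas:
    - [[0,0,0],[0,0.001,0],0.03]
    - [[0,0,0],[0,0.002,0],0.03]
    - [[0,0,0],[0,0.002,0],0.03]

```text
t: 6.92
tool_pos: [0.579, -0.1773, 0.0054]
tool_rot: [2.163, 2.278, 0.0]
contact_force: [-1.5, -0.3, 0.6]
opening: 0.0298
```

Request:
jog_arm:
  deltas:
    - [[0,0,0],[0,0.001,0],0.03]
    - [[0,0,0],[0,0.0015,0],0.03]
    - [[0,0,0],[0,0.0015,0],0.03]

```text
t: 7.17
tool_pos: [0.5798, -0.1773, 0.0052]
tool_rot: [-2.162, -2.277, 0.002]
contact_force: [-5.7, -0.5, 3.2]
opening: 0.0301
```

Request:
jog_arm:
  deltas:
    - [[0,0,0],[0,0.001,0],0.03]
    - [[0,0,0],[0,0.0015,0],0.03]
    - [[0,0,0],[0,0.0015,0],0.03]

```text
t: 7.42
tool_pos: [0.58, -0.1773, 0.0051]
tool_rot: [-2.16, -2.276, 0.005]
contact_force: [-8.6, -0.8, 5.4]
opening: 0.0303
```

Request:
jog_arm:
  deltas:
    - [[0,0,0],[0,0.001,0],0.03]
    - [[0,0,0],[0,0.001,0],0.03]

```text
t: 7.58
tool_pos: [0.5802, -0.1773, 0.0051]
tool_rot: [-2.159, -2.275, 0.008]
contact_force: [-11.6, -1.0, 8.3]
opening: 0.0302
```

```bash
python3 - <<'E'
from h import *
o=ctrl.get_obs();a=get_image('scene')[:,:,::-1];b=get_image('side')[:,:,::-1]
print(o['t'],o['tool_pos'],o['contact_force'])
cv2.imwrite('pics/s5.png',np.hstack([cv2.resize(b[180:250,330:400],None,fx=6,fy=6),cv2.resize(a[170:240,290:350],(360,420))]))
E
```

```text
7.5833 [ 0.58020305 -0.17732402  0.00505217] [-11.63536455  -1.01338175   8.3300494 ]
```

View pics/s5.png

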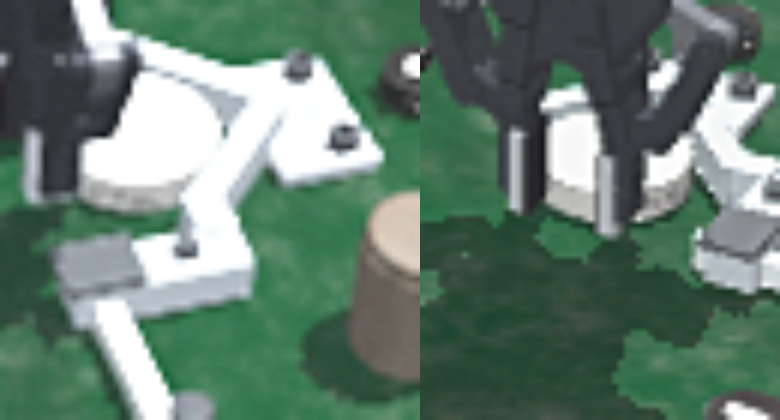

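The block appears home: the force rises steeply with no further motion and almost no side force. I'll back away slowly, lift and check the seating unobstructed.

Request:
jog_arm:
  deltas:
    - [[0,0,0],[0,-0.003,0],0.03]
    - [[0,0,0],[0,-0.008,0],0.03]
    - [[0,0,0],[0,-0.02,0],0.03]
    - [[0,0,0],[0,-0.035,0],0.03]
    - [[0,0,0],[0,-0.05,0],0.03]
    - [[0,0,0],[0,-0.06,-0.02],0.03]
    - [[0,0,0],[0,-0.08,-0.05],0.02]
    - [[0,0,0],[0,-0.1,-0.08],0.0]
    - [[0,0,0],[0,-0.12,-0.11],0.0]
    - [[0,0,0],[0,-0.14,-0.14],0.0]
    - [[0,0,0],[0,-0.15,-0.16],0.0]
    - [[0,0,0],[0,-0.15,-0.16],0.0]

```text
t: 8.68
tool_pos: [0.4348, -0.1866, 0.1713]
tool_rot: [2.156, 2.269, 0.004]
contact_force: [-0.4, -0.3, 0.3]
opening: 0.0
```

```bash
python3 - <<'E'
from h import *
o=ctrl.get_obs();w=get_image('wrist')[:,:,::-1];a=get_image('scene')[:,:,::-1];b=get_image('side')[:,:,::-1]
print(o['t'],o['tool_pos'],o['opening'])
for n,i in(('w6',w),('a6',a),('b6',b)):cv2.imwrite(f'pics/{n}.png',i)
cv2.imwrite('pics/s6.png',np.hstack([cv2.resize(b[175:255,330:400],(420,480)),cv2.resize(a[170:230,295:350],(370,480))]))
for n,im in(('scene',a),('side',b)):
    print(n)
E
```

```text
8.6833 [ 0.43481396 -0.18658744  0.17129346] 7.320745915811784e-06
scene
side
```

View pics/s6.png

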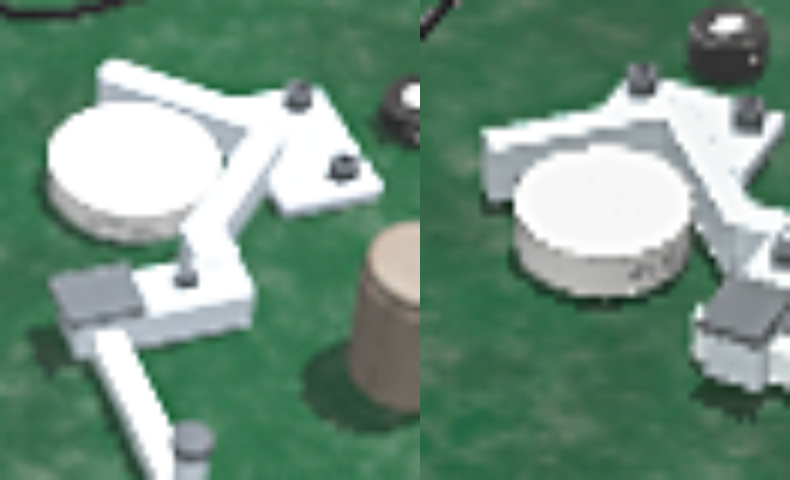

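View pics/w6.png

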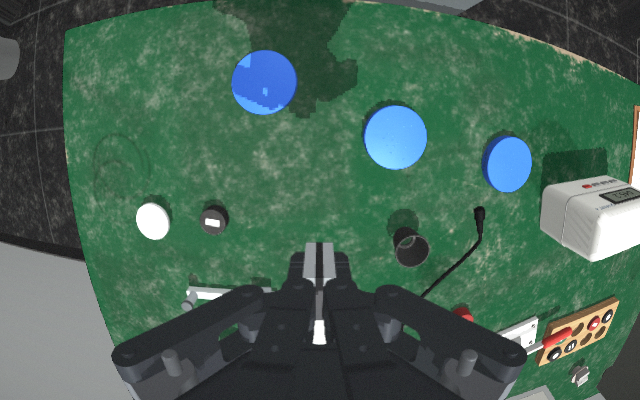

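```bash
python3 - <<'E'
from h import *
pa=(295+183/6.727-.4,170+191/8-.4);pb=(330+135/6-.4,175+158/6-.4)
print(tri(pa,pb),onz('scene',pa,.015),onz('side',pb,.015))
# previous block by same cameras
y=.05;print(np.array([.618,-.1755]))
# predicted tangent contacts drawn: gap check along wall normals
for n,f in(('scene','a6'),('side','b6')):
    im=cv2.imread(f'pics/{f}.png')
    c,sz=((.6195,-.175),8)
    big=cv2.resize(im,None,fx=8,fy=8,interpolation=cv2.INTER_CUBIC)
    P=lambda p:tuple(int(t) for t in (proj(n,p)+.5)*8)
    for t in np.linspace(0,2*np.pi,120): cv2.circle(big,P((.6195+.032*np.cos(t),-.175+.032*np.sin(t),.015)),1,(0,0,255),-1)
    u,v=P((.62,-.175,.015))
    cv2.imwrite(f'pics/{f}c.png',big[v-250:v+250,u-250:u+250])
E
python3 -c "
import cv2,numpy as np
cv2.imwrite('pics/c6.png',cv2.resize(np.hstack([cv2.imread('pics/a6c.png'),cv2.imread('pics/b6c.png')]),(800,400)))"
```

```text
(array([ 0.61757345, -0.17710734,  0.01786308]), np.float64(0.00314988089287101)) [ 0.62374634 -0.17301885  0.015     ] [ 0.61790934 -0.1762267   0.015     ]
[ 0.618  -0.1755]
```

View pics/c6.png

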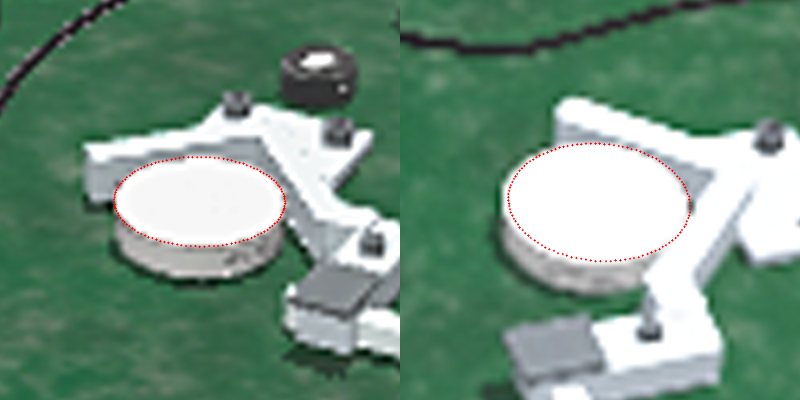

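The block matches the seat position in both cameras to within about 2 mm and touches both walls visually. Next is the gate post.

```bash
python3 -c "
from h import *
for z in(.1,.022):print(jog([.588,-.384,z],.05))"
```

```text
(array([0.06, 0.01, 0.1 ]), array([-0.207 ,  0.1442,  0.0652]))
(array([0.06, 0.01, 0.1 ]), array([-0.2069,  0.1441,  0.1432]))
```

Request:
jog_arm:
  deltas:
    - [[0,0,0],[-0.026,0.018,0],0]
    - [[0,0,0],[-0.052,0.036,0],0]
    - [[0,0,0],[-0.078,0.054,0],0]
    - [[0,0,0],[-0.104,0.072,0],0]
    - [[0,0,0],[-0.13,0.09,0],0]
    - [[0,0,0],[-0.156,0.108,0],0]
    - [[0,0,0],[-0.182,0.126,0.01],0]
    - [[0,0,0],[-0.207,0.144,0.03],0]
    - [[0,0,0],[-0.207,0.144,0.05],0]
    - [[0,0,0],[-0.207,0.144,0.065],0]
    - [[0,0,0],[-0.207,0.144,0.065],0]

```text
t: 9.75
tool_pos: [0.5847, -0.3813, 0.0922]
tool_rot: [-2.155, -2.27, 0.001]
contact_force: [-0.6, 0.0, -0.5]
opening: -0.0004
```

```bash
python3 - <<'E'
from h import *
o=ctrl.get_obs();w=get_image('wrist')[:,:,::-1];a=get_image('scene')[:,:,::-1]
print(o['t'],o['tool_pos'],o['tool_rot'],jog([.588,-.384,.022],.05))
cv2.imwrite('pics/w7.png',w);cv2.imwrite('pics/a7.png',cv2.resize(a[120:280,260:480],None,fx=3,fy=3))
E
```

```text
9.75 [ 0.58469361 -0.38133269  0.09222363] [-2.15465499e+00 -2.26972136e+00  9.67822998e-04] (array([-0.16, -0.16,  0.14]), array([-0.0016,  0.0015,  0.076 ]))
```

View pics/w7.png

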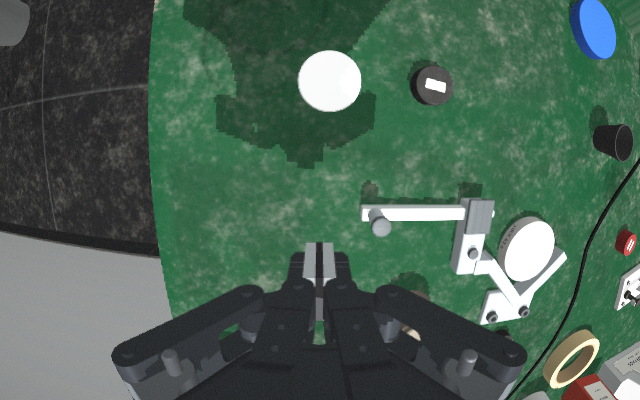

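View pics/a7.png

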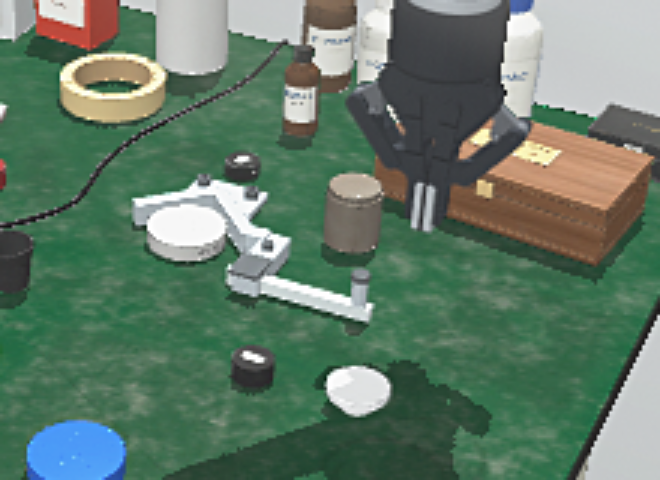

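```bash
python3 - <<'E'
from h import *
for p in((386,184),(459.5,207)):print(onz('scene',p,0))
import pickle
o=dict(ctrl.get_obs())
# post head in wrist view (taken at same pose)
print(onz('wrist',(380.5,227),.04,o), onz('wrist',(493,209),.007,o))
E
```

```text
[ 0.7672164  -0.28131801  0.        ]
[ 0.75388198 -0.47447936  0.        ]
[ 0.59057025 -0.33816812  0.04      ] [ 0.58334203 -0.22593658  0.007     ]
```

Request:
jog_arm:
  deltas:
    - [[0,0,0],[-0.002,0.002,0.02],0]
    - [[0,0,0],[-0.002,0.002,0.04],0]
    - [[0,0,0],[-0.002,0.002,0.055],0]
    - [[0,0,0],[-0.002,0.002,0.065],0]
    - [[0,0,0],[-0.002,0.002,0.07],0]
    - [[0,0,0],[-0.002,0.002,0.07],0]

```text
t: 10.35
tool_pos: [0.5891, -0.3853, 0.0294]
tool_rot: [-2.162, -2.277, 0.0]
contact_force: [0.2, 0.2, -0.5]
opening: 0.0
```

Request:
jog_arm:
  deltas:
    - [[0,0,0],[0.005,0,0],0]
    - [[0,0,0],[0.01,0,0],0]
    - [[0,0,0],[0.014,0,0],0]
    - [[0,0,0],[0.018,0,0],0]
    - [[0,0,0],[0.021,0,0],0]
    - [[0,0,0],[0.024,0,0],0]
    - [[0,0,0],[0.028,0,0],0]
    - [[0,0,0],[0.032,0,0],0]
    - [[0,0,0],[0.036,0,0],0]
    - [[0,0,0],[0.036,0,0],0]

```text
t: 11.18
tool_pos: [0.5878, -0.3496, 0.0304]
tool_rot: [2.163, 2.278, -0.0]
contact_force: [0.0, -1.7, 0.7]
opening: -0.0
```

```bash
python3 - <<'E'
from h import *
o=ctrl.get_obs();a=get_image('scene')[:,:,::-1];b=get_image('side')[:,:,::-1]
print(o['t'],o['tool_pos'],o['contact_force'])
cv2.imwrite('pics/s8.png',np.hstack([cv2.resize(b[165:285,300:420],None,fx=3.3,fy=3.3),cv2.resize(a[155:255,280:400],(396,396))]))
E
```

```text
11.1833 [ 0.58783008 -0.34964445  0.03043337] [ 0.03889046 -1.70523299  0.74474215]
```

View pics/s8.png

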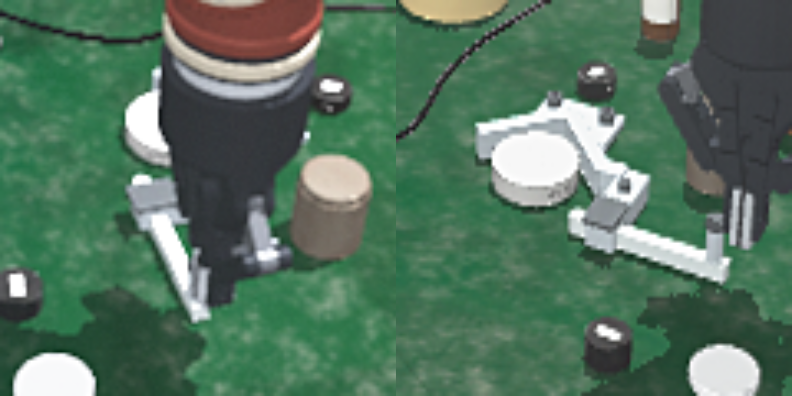

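Gate is moving: its tip shows past the guide and the push force is about 1.7 N. Continuing.

Request:
jog_arm:
  deltas:
    - [[0,0,0],[0.004,0,0.002],0]
    - [[0,0,0],[0.009,0,0.004],0]
    - [[0,0,0],[0.014,0,0.004],0]
    - [[0,0,0],[0.019,0,0.004],0]
    - [[0,0,0],[0.024,0,0.004],0]
    - [[0,0,0],[0.029,0,0.004],0]
    - [[0,0,0],[0.034,0,0.004],0]
    - [[0,0,0],[0.039,0,0.004],0]
    - [[0,0,0],[0.044,0,0.004],0]
    - [[0,0,0],[0.048,0,0.004],0]
    - [[0,0,0],[0.051,0,0.004],0]
    - [[0,0,0],[0.052,0,0.004],0]

```text
t: 12.28
tool_pos: [0.5849, -0.2975, 0.0262]
tool_rot: [-2.162, -2.278, 0.0]
contact_force: [1.4, -1.9, 1.0]
opening: 0.0001
```

Request:
jog_arm:
  deltas:
    - [[0,0,0],[0.0015,0,0],0]
    - [[0,0,0],[0.003,0,0],0]
    - [[0,0,0],[0.004,0,0],0]
    - [[0,0,0],[0.004,0,0],0]

```text
t: 12.62
tool_pos: [0.5848, -0.294, 0.0262]
tool_rot: [-2.163, -2.278, -0.0]
contact_force: [-0.2, -1.8, 1.2]
opening: -0.0
```

```bash
python3 - <<'E'
from h import *
o=ctrl.get_obs();a=get_image('scene')[:,:,::-1];b=get_image('side')[:,:,::-1]
print(o['t'],o['tool_pos'],o['contact_force'])
cv2.imwrite('pics/s9.png',np.hstack([cv2.resize(b[165:285,300:420],None,fx=3.3,fy=3.3),cv2.resize(a[155:255,280:400],(396,396))]))
E
```

```text
12.6167 [ 0.58475203 -0.29399254  0.02621212] [-0.15670676 -1.7975116   1.24101763]
```

View pics/s9.png

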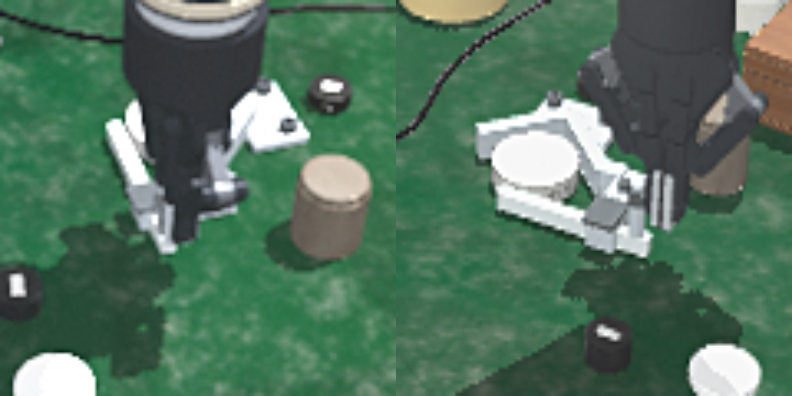

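Request:
jog_arm:
  deltas:
    - [[0,0,0],[0.001,0,0],0]
    - [[0,0,0],[0.002,0,0],0]
    - [[0,0,0],[0.003,0,0],0]
    - [[0,0,0],[0.003,0,0],0]

```text
t: 13.05
tool_pos: [0.5846, -0.2922, 0.0263]
tool_rot: [2.162, 2.277, -0.003]
contact_force: [1.4, -6.1, 0.0]
opening: 0.0001
```

Request:
jog_arm:
  deltas:
    - [[0,0,0],[0.001,0,0],0]
    - [[0,0,0],[0.002,0,0],0]
    - [[0,0,0],[0.002,0,0],0]

```text
t: 13.3
tool_pos: [0.5846, -0.2919, 0.0265]
tool_rot: [2.16, 2.275, -0.006]
contact_force: [1.8, -10.9, -2.6]
opening: 0.0
```

Request:
jog_arm:
  deltas:
    - [[0,0,0],[0.001,0,0],0]
    - [[0,0,0],[0.002,0,0],0]
    - [[0,0,0],[0.002,0,0],0]

```text
t: 13.55
tool_pos: [0.5846, -0.2916, 0.0266]
tool_rot: [2.158, 2.273, -0.008]
contact_force: [1.5, -16.0, -5.9]
opening: 0.0001
```

The gate is at its end stop: force climbs to 16 N with no motion, after about 67 mm of travel from start. Next I'll back off along -y, lift clear and check everything.

Request:
jog_arm:
  deltas:
    - [[0,0,0],[-0.004,0,0],0]
    - [[0,0,0],[-0.01,0,0],0]
    - [[0,0,0],[-0.02,0,0],0]
    - [[0,0,0],[-0.035,0,0],0]
    - [[0,0,0],[-0.05,0,-0.01],0]
    - [[0,0,0],[-0.06,0,-0.03],0]
    - [[0,0,0],[-0.07,0,-0.06],0]
    - [[0,0,0],[-0.08,0,-0.09],0]
    - [[0,0,0],[-0.09,0,-0.12],0]
    - [[0,0,0],[-0.1,0,-0.15],0]
    - [[0,0,0],[-0.11,0,-0.17],0]
    - [[0,0,0],[-0.11,0,-0.17],0]

```text
t: 14.55
tool_pos: [0.5923, -0.4018, 0.2049]
tool_rot: [2.157, 2.267, 0.0]
contact_force: [0.5, -1.1, 1.7]
opening: 0.0001
```

```bash
python3 - <<'E'
from h import *
o=ctrl.get_obs();w=get_image('wrist')[:,:,::-1];a=get_image('scene')[:,:,::-1];b=get_image('side')[:,:,::-1]
print(o['t'],o['tool_pos'],o['contact_force'])
for n,i in(('w10',w),('a10',a),('b10',b)):cv2.imwrite(f'pics/{n}.png',i)
cv2.imwrite('pics/s10.png',np.hstack([cv2.resize(b[165:285,280:400],None,fx=3.3,fy=3.3),cv2.resize(a[165:265,270:390],(396,396))]))
E
```

```text
14.55 [ 0.59228729 -0.40184246  0.20485841] [ 0.45649343 -1.09097428  1.73837538]
```

View pics/s10.png

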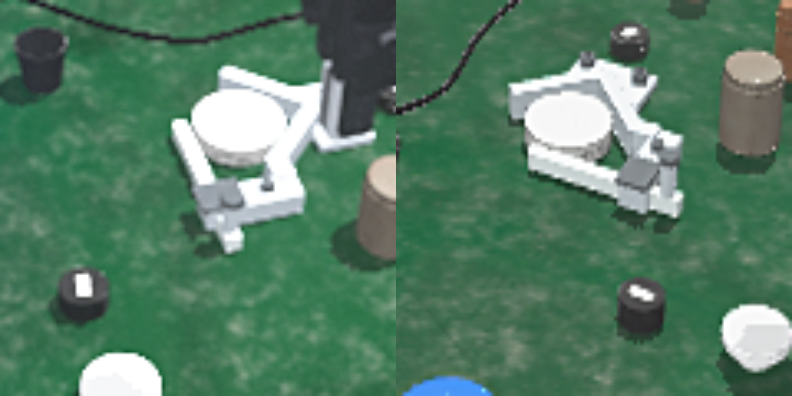

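View pics/w10.png

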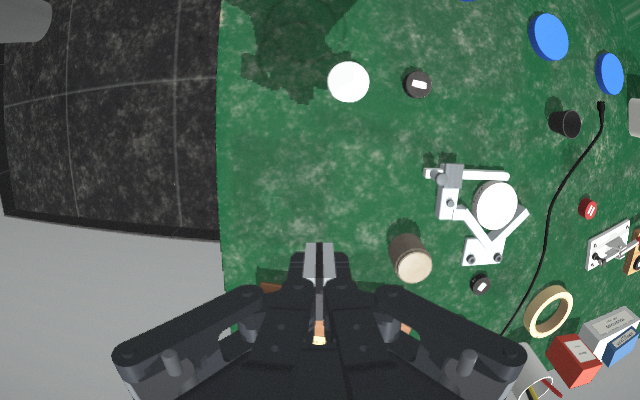

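```bash
python3 - <<'E'
from h import *
w=cv2.imread('pics/w10.png');cv2.imwrite('pics/w10c.png',cv2.resize(w[150:280,410:540],None,fx=4.6,fy=4.6,interpolation=cv2.INTER_CUBIC))
for n,f,g in(('scene','scene0','a10'),('side','side0','b10')):
    A=cv2.imread(f'pics/{f}.png');B=cv2.imread(f'pics/{g}.png')
    for k,P in dict(loupe=(.497,-.089,.02),sA=(.484,-.30,.008),sB=(.7365,-.167,.006),weight=(.683,-.291,.025),cap=(.489,-.379,.009)).items():
        u,v=proj(n,P).astype(int);a=cv2.cvtColor(A[v-16:v+16,u-16:u+16],6).astype(np.float32);b=cv2.cvtColor(B[v-16:v+16,u-16:u+16],6).astype(np.float32)
        print(n,k,cv2.phaseCorrelate(a,b,cv2.createHanningWindow((32,32),cv2.CV_32F)))
# post triangulation
pa=(270+663/3.3*0+ (663-396)/3.3-.4,165+146/3.96-.4);pb=(280+231/3.3-.4,165+193/3.3-.4)
p,e=tri(pa,pb);y=.05;d=p[:2]-[.618,-.1755];print(p,e,d[0]*np.cos(y)+d[1]*np.sin(y),-d[0]*np.sin(y)+d[1]*np.cos(y))
E
```

```text
scene loupe ((0.02870042511645643, 0.031344408109871935), 0.9856206349795684)
scene sA ((0.06484967511103257, -0.10285674901023256), 0.994064882863313)
scene sB ((-0.035927222583282514, -0.004904085197495078), 0.9985200726659968)
scene weight ((0.04226271442031404, -0.006959192043570539), 0.9998762028990313)
scene cap ((-0.011696747552058184, 0.028041526893600732), 0.9443786260671914)
side loupe ((0.06173320675641847, 0.026930341826725268), 0.9177964504342526)
side sA ((0.0016579380380310482, 0.012044350953329896), 0.9943616292439401)
side sB ((0.8866876059416686, 3.150265706188703), 0.6150528169237077)
side weight ((0.11531299455292121, -0.055180554355580114), 0.9583813273347914)
side cap ((-0.07100887234517472, 0.1617849632009527), 1.0131953216623515)
[ 0.58305299 -0.26913026  0.04282622] 0.003968973491138309 -0.03958289431847248 -0.09176662463173096
```

View pics/w10c.png

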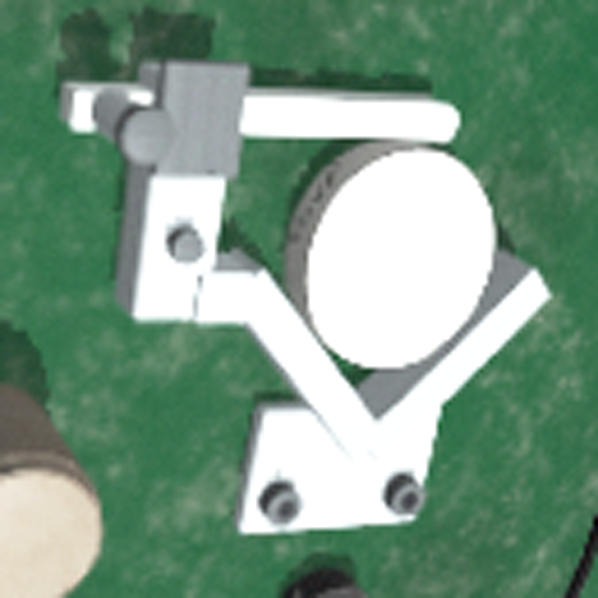

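```bash
python3 -c "
from station import job
print(job.finish_job())"
```

```text
the job is handed in; nothing more can be done
None
```

The block is home in the vee and the gate is shut across in front of it; I handed the job in at about 14.7 s of robot time. `finish_job()` reports no verdict.

**Block:** I nested the grey test block between the half-open fingertips and pushed it along the vee axis. It stopped moving as the force rose to about 12 N, with only about 1 N of side force. The side and wrist views show it against both faces. The side view puts its centre within about 1 mm of the estimated seat. The scene view read up to about 6 mm off along the vee, which I put down to my hand-picked pixel, because a circle drawn at the seated position fitted the image.

**Gate:** I pushed the post from its -y side with closed fingers until the force climbed to 16 N without motion. Afterwards the post measured y ≈ -92 mm in the vee frame, against -93 mm when fully shut. The gate bar lies across the front of the block with the gap still visible.

**Other loose things:** All five bystanders shifted by 0.2 px or less between the before and after pictures. The one exception was `sample_b` in the side view, which disagreed by about 3 px because the arm covered it. The scene view shows it unmoved.

The arm ended raised and clear, touching nothing.

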